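# Gather the stray jar and chock the row of lying jars

## Robot

A 6-joint arm with a two-finger parallel gripper is mounted at the origin on a cart in front of the work surface, level with it; the furniture and walls round the work are solid. World frame = base frame: x ahead of the robot, y to its left, z up, the work surface at z = 0. Lengths are in mm, angles in rad, forces in N, time in s.
With the tool pointing down it reaches from about 350 to 875 mm from the base axis. Payload 4.2 kg.
Tool frame: the origin (TCP) lies between the finger pads; the fingertips stand 14 mm ahead of it and the grasp point (between the pads) lies 5 mm behind it; z points along the fingers, y is the line along which they close (so a half turn about z gives the same grasp; the last joint's range is limited). The gripper opens to 85 mm and grips with 20 to 120 N. Pads are 22 mm wide; open, the fingers measure 114 mm over their backs; the gripper's body (76 mm by 85 mm) begins 54 mm behind the grasp point. The pads swing forward as they close: fully open they stand 13 mm farther back than shut.
Start: joints at [1.476, 0.385, 0.008, 0, -1.194, -0.259], TCP at [216.508, 586.28, 245.312] pointing down, gripper open.
Joint ranges: [-3.14, 3.14], [-1.21, 2.06], [-1.07, 1.41], [-3.16, 2.05], [-2.99, -0.16], [-3.1, 3.1]. Speed limits (rad/s): [2.79, 2.79, 3.14, 3.14, 3.14, 3.14].

## Interface

Orientations are given as a unit quaternion [x, y, z, w].
In Python, from bench import * gives the robot as it stands.
- The arm moves only by the tool carry_out, never from a script. Its argument "motion" is a list of rows, each a list of 7 numbers: the turn, a rotation vector about the tool's x, y, z in rad, then the shift along the tool's x, y, z in mm, then the opening, from -1 (shut) to 1 (fully open), so that 0 is half open. A call has 1 to 5 rows; each row is the pose to reach, as a shift and turn from the pose commanded when the call began, along the tool's axes at that moment; what a row does not reach only later rows make up. A row lasts 1/8 s, in which the tool goes at most 62.5 mm and 10.7 degrees, less where a joint would pass 70% of its speed; a pose out of reach is approached as far as the arm can. A call with a gripper value outside its range is refused whole. The fingers move at their own pace and stop on an object; the grip force is fixed at half the most. Time passes only in rows, so rows that repeat a pose let the fingers close. It gives the time, the measured TCP pose, the force, the opening and the grip force at its end, in the units of the state.
- read_state(): the state, without advancing time (a new reading comes with each control period).
- get_image(name): name is "scene" or "side" or "wrist"; returns a dict with "color" (480x640x3 uint8, blue, green, red), "mtx" (3x3 intrinsics, pixels), "k1" (the pictures are not rectified: a ray, as slopes to the right and down, at radius r is drawn at 1 + k1 r^2 times it, then the intrinsics apply), "position" and "orientation" of the camera in the world. Camera axes: x right, y down, z forward; pixel columns grow to the right and rows downward; lengths in mm; the calibration is good to about 2 mm. A picture is of the moment at which its call begins. There is no depth.
- job_done(): hands the job in; it is judged then, once.
The state is a dict: "clock": time; "joints": joint angles; "joint_vel": joint speeds; "joint_efforts": joint torques, N m; "position": TCP position; "ee_rot": TCP orientation; "contact_force": force on the tool from outside, world axes, zero at the start; "wrist_torque": the same for the moment, N m; "gripper_width": finger opening in mm; "grasp_force": force on a finger pad.
Only numpy, scipy, OpenCV 4.12 (cv2) and the standard library are available. Lean on these libraries where they do the work, as an engineer would, in place of code of your own. Each camera call takes 0.05 s, during which the arm holds its last target. There are 200 camera calls.

## Task

Three screw-lid jars lie on their sides: two between the low guide rails and one astray in front of the rails' open mouth. Use the grey V-faced chock to roll them together into one closed row in the rails, against the spring pad at the far end, and leave the chock standing flat and square behind the last jar, V to the jar, so that the pad is clearly pressed in, but not to its limit, and the row cannot roll apart. Do it gently, never ramming the jars, and leave everything else where it is.

Things in the scene. Friction and masses are not known exactly. Their poses are not given: they have to be found in the camera images.
- lane: two parallel aluminium rails fixed on the worktop, no floor. Origin on the worktop midway between them at the open mouth; x runs from the mouth along the lane to the end stop, y across, z up. Rails 16 mm high, 255 mm long, inner faces at y = +-41 mm, flaring out before the mouth to about +-57 mm at x = -62 mm; feet 3 mm high reach to y = +-65 mm
- stop_pad (a joint): spring pad (rubber, 70 mm wide, 40 mm high) of the end stop, a 57 mm high block across the lane. Reads its travel along lane +x: 0 free, 0.012 m at its limit; under 0.002 is not clearly pressed, over 0.011 counts as at its limit. It pushes back with 1.2 N at first, 3.0 N at its limit. Its free face lies anywhere from lane x = 175 to 200 mm, not measured: find it by touch
- jar_1_center (a point): centre of the cream screw-lid jar nearest the stop, on its side between the rails: 73 mm long, body 43 mm, lid (last 20 mm) 46.4 mm in diameter, 0.07 to 0.12 kg; centre 22.7 mm above the worktop. Its z axis is the jar's axis towards the lid, about along lane y. Jars that touch side by side have centres about 46 mm apart. Rolls freely
- jar_2_center (a point): centre of the second, equal jar, lying between the rails nearer the mouth, apart from the first
- jar_3_center (a point): centre of the third, equal jar, the stray one, lying on the worktop in front of the mouth, up to about 15 degrees askew; up to 12 mm off the lane's middle line; it becomes the last of the row. It can catch on a flared rail and jam if simply rammed in
- chock_grip (a point): middle of the chock's grip fin, 64 mm above its underside; axes as chock. The black fin on top is 16 mm thick (y), 46 mm long (x) and stands 43 to 77 mm above the underside: take it from above across the 16 mm. From here the block reaches 36 mm back (-x) and 34.5 mm forward to the lips of its V; a jar cradled in the V has its centre 54 mm forward of here
- chock: loose grey block, 0.76 to 0.96 kg, rubber sole, 64 mm wide (y), 44 mm high without the fin. Origin on its underside, 8 mm forward (+x) of the fin's middle; x points out of the V-grooved face, which must face the jars, z up. Let go on the worktop, it holds against the pad's spring by friction (it slides at about 4 to 7 N)
- jar_1: jar 1; origin at the centre of its base, z towards the lid
- jar_2: jar 2; likewise
- jar_3: jar 3; likewise
- label_block: small blue and white waisted box, 34 x 40 x 66 mm, bystander beside the lane; origin on its underside
- cover_slips: flat carton 62 x 63 x 30 mm, bystander beside the lane's mouth
- bench_timer: bench timer 62 x 68 x 22 mm, bystander beside the way to the mouth
- standing_jar: another such jar, standing upright (73 mm) beside the stop, a bystander, not part of the row
- marker: marker pen 131 mm long, 15 mm thick, lying on the robot's side of the lane, bystander
Not all that is in view belongs to the job. Leave any red or turquoise look-alike of the jar_1 alone.

How it is judged:
By the outcome, as a careful person would: the job done as asked, in the order asked, and still so for the second after the job is handed in, with the robot touching nothing.
It also fails if it takes over 58 s, if anything falls off the work surface, if the arm or the gripper's body presses on something with over 40 N, if the wrist force passes 120 N, or if a joint passes its speed limit or range.

## Working session

There is one attempt and no reset: what is moved stays moved. The work goes in short steps, Python scripts to look and compute and a tool call to move; the robot and the scene stay as the last step left them, time stands still between calls to the robot, and variables do not carry over. Pictures are saved under pics/ and viewed, at most 10 in all, crops included, and the job is handed in when it is done.

Besides the shell and the picture viewer there is one more tool, called as name(argument=value, ...) on one line, values as JSON. carry_out: Moves the arm, as the interface text tells. Its arguments: {"type":"object","properties":{"motion":{"type":"array"}},"required":["motion"]}

```bash
mkdir -p pics; ls
cat > h.py <<'E'
from bench import *
import numpy as np, cv2
from scipy.spatial.transform import Rotation as R
def ray(im,uv):
    K=im["mtx"];K=np.array(K);p=np.array([(uv[0]-K[0,2])/K[0,0],(uv[1]-K[1,2])/K[1,1]])
    q=p.copy()
    for _ in range(20): q=p/(1+im["k1"]*(q@q))
    return R.from_quat(im["orientation"]).apply([q[0],q[1],1.0])
def at(im,uv,z):
    d=ray(im,uv);o=np.array(im["position"]);return o+d*(z-o[2])/d[2]
def proj(im,P):
    c=R.from_quat(im["orientation"]).inv().apply(np.atleast_2d(P)-np.array(im["position"]))
    q=c[:,:2]/c[:,2:];q=q*(1+im["k1"]*(q**2).sum(1,keepdims=True));K=np.array(im["mtx"])
    return q*[K[0,0],K[1,1]]+[K[0,2],K[1,2]]
E
python3 - <<'E'
from h import *
import pickle
for n in ["scene","side","wrist"]:
    im=get_image(n);cv2.imwrite(f"pics/{n}0.png",im["color"]);pickle.dump(im,open(f"{n}0.pkl","wb"))
    print(n,np.round(im["position"]),np.round(im["orientation"],3),im["k1"],np.array(im["mtx"])[0,0])
print(read_state())
E
```

```text
pics
scene [-304. -610.  866.] [ 0.803 -0.391  0.185 -0.41 ] -0.0005630188960740403 578.7849221380404
side [  63. -584.  618.] [ 0.853 -0.257  0.133 -0.434] -0.09376024767770672 434.60818843468604
wrist [292. 556. 373.] [-0.564  0.81   0.133 -0.094] -0.028206013255384056 378.3890175314922
{'clock': 0.15, 'joints': array([ 1.47558547e+00,  3.85389641e-01,  6.97018146e-03, -3.30976833e-04,
       -1.19395572e+00, -2.58580098e-01]), 'joint_vel': array([-0.00018105, -0.00376293,  0.00331798,  0.00145159,  0.00140201,
       -0.00184094]), 'joint_efforts': array([-9.11073203e-04, -3.92678511e+01,  1.88584077e+01,  4.18864042e+00,
       -3.39220685e-03,  4.09964489e-07]), 'position': array([216.39533085, 585.92909384, 244.48200603]), 'ee_rot': array([ 9.84383694e-01, -1.76034362e-01, -8.89028929e-05,  7.99347671e-04]), 'contact_force': array([-0.0919727 , -0.64235081,  0.2898456 ]), 'wrist_torque': array([-0.06228236, -0.00473074, -0.00521796]), 'grasp_force': 0.0, 'gripper_width': 85.2591910636476}
```

View pics/scene0.png

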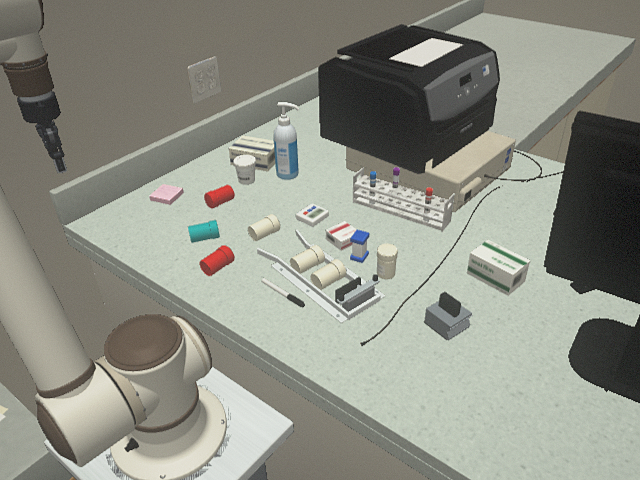

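View pics/side0.png

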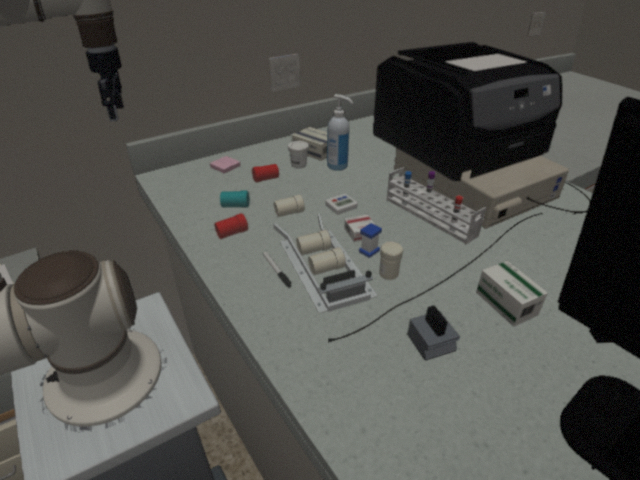

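The scene view shows the lane running from its mouth near (280,245) to the stop near (360,297). Jar 1 is at (327,273), jar 2 at (306,259), stray jar 3 at (264,227) and the chock at (447,313). I'll enlarge crops to measure.

Run:
```python
from h import *
import pickle
a=pickle.load(open("scene0.pkl","rb"));b=pickle.load(open("side0.pkl","rb"))
c=cv2.resize(a["color"][205:325,240:400],None,fx=5,fy=5,interpolation=cv2.INTER_CUBIC)
cv2.imwrite("pics/c1.png",c)
d=cv2.resize(a["color"][285:345,415:480],(400,369),interpolation=cv2.INTER_CUBIC)
e=cv2.resize(b["color"][300:360,400:465],(400,369),interpolation=cv2.INTER_CUBIC)
cv2.imwrite("pics/c2.png",np.hstack([d,e]))
for n,uv,z in [("j1",(327,273),23),("j2",(306,259),23),("j3",(264,227),23),("ch",(450,303),64)]: print(n,at(a,uv,z).round())
for n,uv,z in [("j1",(326,261),23),("j2",(314,242),23),("j3",(289,205),23),("ch",(436,320),64)]: print(n,at(b,uv,z).round())
```

```text
j1 [485.  27.  23.]
j2 [495.  98.  23.]
j3 [531. 267.  23.]
ch [ 522. -260.   64.]
j1 [484.  23.  23.]
j2 [501.  96.  23.]
j3 [535. 269.  23.]
ch [ 523. -260.   64.]
```

View pics/c1.png

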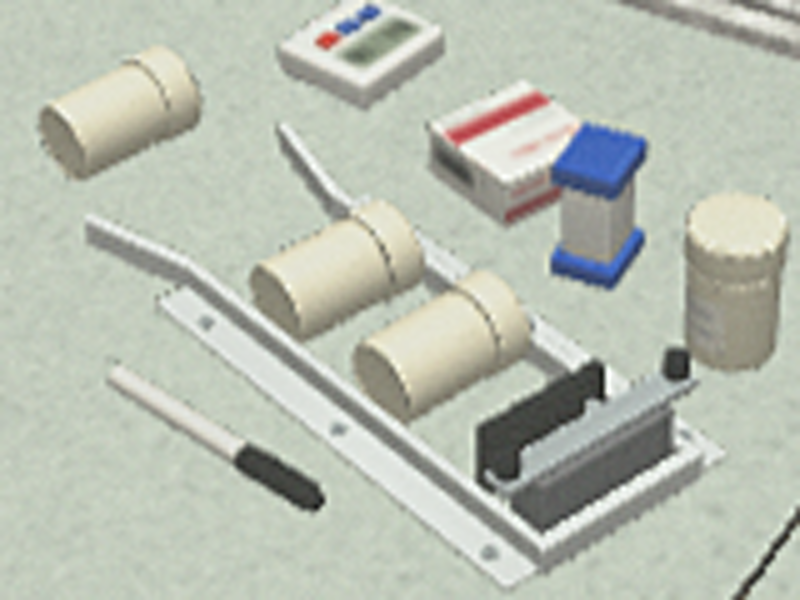

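View pics/c2.png

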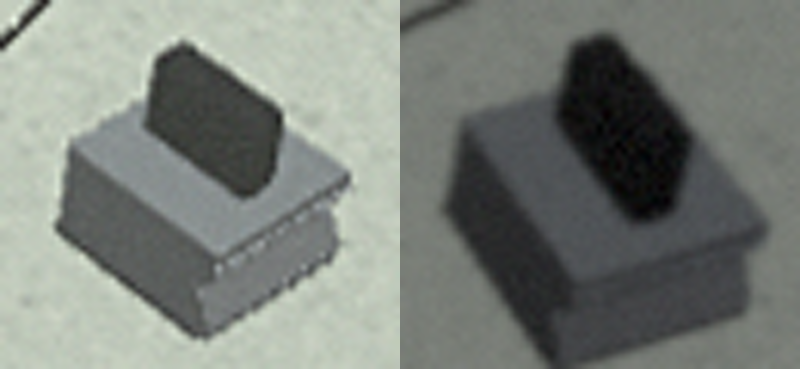

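Run:
```python
from h import *
import pickle
a=pickle.load(open("scene0.pkl","rb"));b=pickle.load(open("side0.pkl","rb"));w=pickle.load(open("wrist0.pkl","rb"))
s=65/400
for im,o,pts in [(a,(415,285),[(68,147),(215,252),(350,180)]),(b,(400,300),[(63,120),(175,282),(368,228)])]:
    P=[at(im,(o[0]+x*s,o[1]+y*s),44) for x,y in pts]
    v=P[1]-P[0];u=P[2]-P[1];print(np.round(P,1).tolist(),np.linalg.norm(v),np.linalg.norm(u),np.degrees(np.arctan2(v[1],v[0])),np.degrees(np.arctan2(u[1],u[0])), "mid x34.5",(P[1]+P[2])/2-36*v/np.linalg.norm(v))
for n,(x,y),z in [("tipR",(88,222),16),("tipF",(280,125),16),("bendR",(190,262),16),("bendF",(343,200),16),("endR",(545,548),16),("foot0",(160,298),3),("footend",(503,587),3),("padL",(478,425),42),("padR",(602,362),42),("j3base",(60,142),22),("j3lid",(182,92),22),("j2b",(275,298),22),("j2l",(408,240),22)]:
    print(n,at(a,(240+x/5,205+y/5),z).round(1))
print(R.from_quat(w["orientation"]).as_matrix().round(2))
```

```text
[[497.4, -221.4, 44.0], [483.5, -283.6, 44.0], [539.7, -302.5, 44.0]] 63.73514652163622 59.29237225217284 -102.61805683116033 -18.58387764383621 mid x34.5 [ 519.48312138 -257.89130267   44.        ]
[[501.7, -221.5, 44.0], [485.4, -284.3, 44.0], [544.9, -301.4, 44.0]] 64.85588335144718 61.8835848660305 -104.53059591584955 -16.006765303632918 mid x34.5 [ 524.21879781 -257.97178148   44.        ]
tipR [459.5 221.5  16. ]
tipF [577.3 199.9  16. ]
bendR [466.1 160.8  16. ]
bendF [547.9 134.   16. ]
endR [411.8 -89.1  16. ]
foot0 [448.6 165.4   3. ]
footend [393.2 -81.1   3. ]
padL [433.2 -37.4  42. ]
padR [499.3 -55.4  42. ]
j3base [493.5 272.8  22. ]
j3lid [562.9 253.3  22. ]
j2b [464.5 105.6  22. ]
j2l [536.1  83.8  22. ]
[[-0.35 -0.89 -0.3 ]
 [-0.94  0.33  0.11]
 [ 0.    0.32 -0.95]]
```

carry_out(motion=[[0,0,0.18,44,35,-10,1],[0,0,0.36,92,73,-25,1],[0,0,0.54,140,111,-40,1],[0,0,0.72,188,149,-55,1],[0,0,0.9,236,187,-55,1]])

```text
clock: 0.78
position: [373.9, 328.0, 301.6]
ee_rot: [0.808, -0.589, 0.0, -0.001]
contact_force: [0.5, 0.3, 0.0]
gripper_width: 85.4
grasp_force: 0.0
```

carry_out(motion=[[0,0,0.14,50,-11,0,1],[0,0,0.28,100,-23,0,1],[0,0,0.41,150,-34,0,1],[0,0,0.54,200,-46,0,1],[0,0,0.54,248,-57,0,1]])

```text
clock: 1.4
position: [504.9, 109.8, 300.2]
ee_rot: [-0.624, 0.782, 0.0, -0.0]
contact_force: [0.1, 0.9, 0.0]
gripper_width: 85.3
grasp_force: 0.0
```

Run:
```python
from h import *
import pickle
im=get_image("wrist");cv2.imwrite("pics/w1.png",im["color"]);pickle.dump(im,open("w1.pkl","wb"))
print(read_state()["position"],read_state()["joint_vel"].round(3),im["position"])
```

```text
[506.75884641 106.30009453 299.94490529] [ 0.078 -0.018 -0.03  -0.026  0.008 -0.135] [484.95832644  28.40123205 429.30831988]
```

View pics/w1.png

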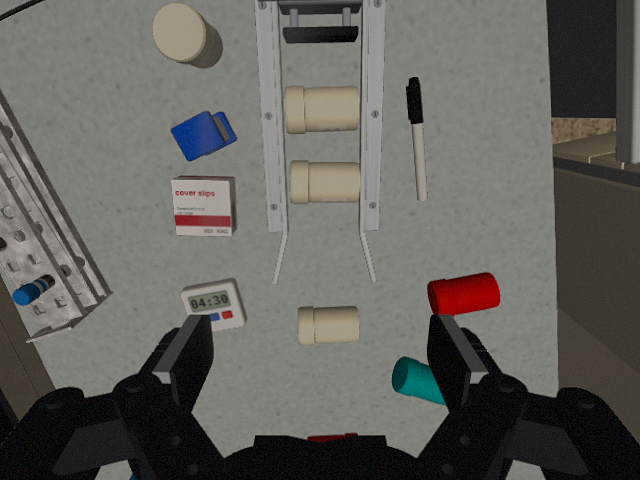

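Wrist view: the lane runs vertically, foot corners at the mouth are at (269,232) and (379,230), and the flare tips are at (275,282) and (375,281). Jar 1 is at (322,109), jar 2 at (325,182) and jar 3 at (329,325); there is a red look-alike behind it at (335,437).

Run:
```python
from h import *
import pickle
im=pickle.load(open("w1.pkl","rb"));a=pickle.load(open("scene0.pkl","rb"))
f=lambda uv,z:at(im,uv,z)
A=np.array([f(p,3) for p in [(257,5),(269,232),(384,5),(379,230)]])
print(A.round(1).tolist())
for i in(0,2):
    v=A[i]-A[i+1];print(np.degrees(np.arctan2(v[1],v[0])))
print("width",np.linalg.norm(A[1]-A[3]))
T=np.array([f((275,282),16),f((375,281),16)]);print("tips",T.round(1).tolist(),np.linalg.norm(T[0]-T[1]))
for th in [-102.5]:
    x=np.array([np.cos(np.radians(th)),np.sin(np.radians(th)),0]);y=np.array([-x[1],x[0],0])
    # origin: mean of foot corners & tips
    o=((A[1]+A[3])/2);o2=T.mean(0)+62*x;o[2]=o2[2]=0
    print("origin",o,o2)
    L=lambda P:np.round([(P-o2)@x,(P-o2)@y,P[2]],1).tolist()
    for n,p,z in [("j1 lid end",(285,110),23),("j1 base",(359,109),22),("j2 lid",(291,181),23),("j2 base",(360,182),22),("j3 lid",(299,326),23),("j3 base",(358,324),22),("padL",(284,42),40),("padR",(357,41),40),("red",(335,437),40)]:
        print(n,f(p,z).round(1),L(f(p,z)))
    for p in [(219,196),(217,260),(204,231)]: print("dist",at(a,p,23).round(),L(at(a,p,23)))
    for p in [(158,22+0),(212,110),(175,178),(228,310)]: print(L(f(p,20)))
```

```text
[[521.9, -86.7, 3.0], [572.0, 143.7, 3.0], [399.1, -58.7, 3.0], [445.1, 170.2, 3.0]]
-102.26822088735078
-101.3725146295549
width 129.66674059429508
tips [[578.9, 202.2, 16.0], [462.0, 227.6, 16.0]] 119.62115314756977
origin [508.55596946 156.9621478    0.        ] [507.05048922 154.40283551   0.        ]
j1 lid end [517.9  16.4  23. ] [132.3, 40.5, 23.0]
j1 base [444.2  32.2  22. ] [132.9, -34.9, 22.0]
j2 lid [529.7  88.1  23. ] [59.8, 36.5, 23.0]
j2 base [457.4 105.9  22. ] [58.1, -37.9, 22.0]
j3 lid [564. 263.  23.] [-118.3, 32.1, 23.0]
j3 base [492.9 277.1  22. ] [-116.7, -40.4, 22.0]
padL [502.5 -41.6  40. ] [192.3, 37.9, 40.0]
padR [436.2 -27.3  40. ] [192.8, -29.8, 40.0]
red [554.7 427.7  40. ] [-277.2, -12.6, 40.0]
dist [565. 468.  23.] [-318.7, -11.6, 23.0]
dist [365. 263.  23.] [-75.1, -161.8, 23.0]
dist [427. 376.  23.] [-199.2, -126.3, 23.0]
[214.8, 160.9, 20.0]
[133.1, 115.7, 20.0]
[63.6, 162.6, 20.0]
[-97.4, 118.3, 20.0]
```

carry_out(motion=[[0,0,0,53,-19,10,1],[0,0,0,108,-39,25,1],[0,0,0,163,-58,40,1],[0,0,0,218,-78,60,1],[0,0,0.02,273,-97,80,1]])

```text
clock: 2.08
position: [538.6, -178.0, 219.6]
ee_rot: [-0.616, 0.788, -0.0, 0.0]
contact_force: [1.6, 0.1, -0.3]
gripper_width: 85.6
grasp_force: 0.0
```

Run:
```python
from h import *
import pickle
im=get_image("wrist");im=get_image("wrist");cv2.imwrite("pics/w2.png",im["color"]);pickle.dump(im,open("w2.pkl","rb".replace("r","w")))
s=read_state();print(s["position"],s["ee_rot"],im["position"],s["clock"])
```

```text
[ 536.94450319 -180.42131878  216.8561202 ] [-0.61339462  0.7897703   0.00211705 -0.00232927] [ 515.86977377 -263.84544488  345.37604927] 2.175
```

View pics/w2.png

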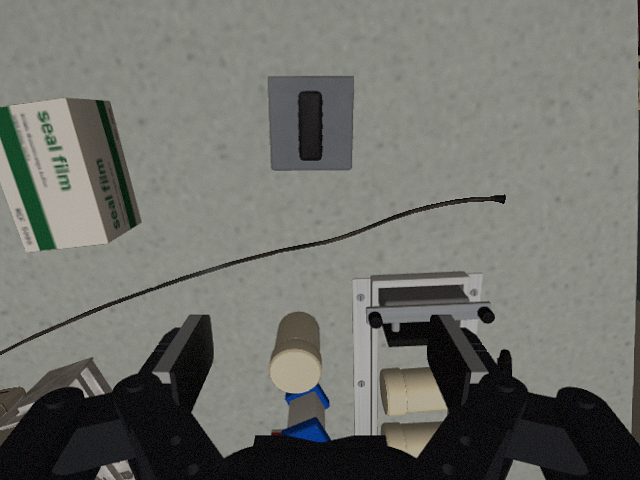

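Wrist view: chock block corners are near (268,77), (353,76), (352,169) and (271,170), and the fin top spans (299,91) to (322,160).

Run:
```python
from h import *
import pickle
im=pickle.load(open("w2.pkl","rb"))
F=[at(im,p,77) for p in [(299,92),(322,92),(322,160),(299,160)]];B=[at(im,p,44) for p in [(268,77),(353,76),(352,169),(271,170)]]
F=np.array(F);B=np.array(B)
ang=lambda v:np.degrees(np.arctan2(v[1],v[0])).round(1)
print("fin mid",F.mean(0),np.linalg.norm(F[0]-F[3]),np.linalg.norm(F[0]-F[1]),ang(F[0]+F[1]-F[2]-F[3]))
print("blk mid",B.mean(0),np.linalg.norm(B[0]-B[3]),np.linalg.norm(B[0]-B[1]),ang(B[0]+B[1]-B[2]-B[3]),ang(B[0]-B[1])-90,ang(B[3]-B[2])-90)
s=read_state();r=R.from_quat(s["ee_rot"]);print(s["position"],r.as_matrix().round(3).tolist(), r.inv().apply(F.mean(0)-s["position"]))
```

```text
fin mid [ 522.06227661 -257.63928519   77.        ] 44.527304096040574 15.252908208986462 -104.8
blk mid [ 522.00859374 -258.41173311   44.        ] 68.17112120139149 62.62245481595642 -104.1 -103.7 -103.7
[ 536.94450319 -180.42131878  216.8561202 ] [[-0.247, -0.969, -0.006], [-0.969, 0.247, 0.0], [0.001, 0.006, -1.0]] [ 78.34761313  -5.55864261 139.9091933 ]
```

carry_out(motion=[[0,0,0,39,-3,45,0.2],[0,0,0,78,-5,90,-0.2],[0,0,0,78,-5,90,-0.2],[0,0,0,78,-5,90,-0.2]])

```text
clock: 2.68
position: [525.4, -253.0, 130.9]
ee_rot: [-0.616, 0.787, -0.001, 0.0]
contact_force: [-0.7, 0.5, 0.5]
gripper_width: 34.7
grasp_force: 0.0
```

```bash
cat > st.py <<'E'
from h import *
s=read_state();r=R.from_quat(s["ee_rot"]);m=r.as_matrix()
o=np.array([508,155.5,0]);t=np.radians(-102);x=np.array([np.cos(t),np.sin(t),0]);y=np.array([-x[1],x[0],0])
p=s["position"]-o
print(s["position"].round(1),"lane",(p@x).round(1),(p@y).round(1),"yaw",np.degrees(np.arctan2(m[1,0],m[0,0])).round(2),"zax",m[:,2].round(3),"F",s["contact_force"].round(1),"T",s["wrist_torque"].round(2),"w",round(s["gripper_width"],1),"vel",np.abs(s["joint_vel"]).max().round(3),s["clock"])
E
python3 - <<'E'
from st import *
print(r.inv().apply(np.array([522,-258,64])-s["position"]))
E
```

```text
[ 525.4 -253.   130.9] lane 395.9 102.0 yaw -103.89 zax [ 0.001 -0.001 -1.   ] F [-0.7  0.5  0.5] T [ 0.02 -0.   -0.04] w 34.7 vel 0.026 2.675
[ 5.68325422  2.19564136 66.90491368]
```

carry_out(motion=[[0,0,0,5.5,2,30,-0.2],[0,0,0,5.5,2,60,-0.2],[0,0,0,5.5,2,67,-0.2],[0,0,0,5.5,2,67,-1],[0,0,0,5.5,2,67,-1]])

```text
clock: 3.3
position: [523.6, -257.8, 64.9]
ee_rot: [-0.617, 0.787, -0.002, 0.002]
contact_force: [3.1, 0.8, -1.6]
gripper_width: 14.6
grasp_force: 61.3
```

carry_out(motion=[[0,0,0,0,0,0,-1],[0,0,0,0,0,0,-1],[0,0,0,0,0,0,-1]])

```text
clock: 3.68
position: [523.6, -258.0, 64.9]
ee_rot: [-0.616, 0.787, -0.002, 0.002]
contact_force: [3.6, 3.0, 2.4]
gripper_width: 14.8
grasp_force: 61.9
```

```bash
python3 st.py
```

```text
[ 523.6 -258.    64.9] lane 401.2 101.2 yaw -103.88 zax [ 0.005 -0.001 -1.   ] F [3.6 3.  2.4] T [ 1.09 -1.18 -0.03] w 14.8 vel 0.002 3.675
```

carry_out(motion=[[0,0,0,0,0,-5,-1],[0,0,0,0,0,-20,-1],[0,0,0,0,0,-50,-1],[0,0,-0.015,-15,3,-85,-1],[0,0,-0.033,-45,9,-115,-1]])

```text
clock: 4.3
position: [522.1, -212.5, 178.9]
ee_rot: [-0.628, 0.778, 0.001, -0.001]
contact_force: [0.9, 1.0, -8.6]
gripper_width: 14.9
grasp_force: 60.2
```

carry_out(motion=[[0,0,0,-45,8,0,-1],[0,0,0,-95,16,0,-1],[0,0,0,-145,25,0,-1],[0,0,0,-195,34,0,-1],[0,0,0,-245,43,0,-1]])

```text
clock: 4.92
position: [530.8, 37.2, 177.9]
ee_rot: [-0.629, 0.778, 0.001, -0.001]
contact_force: [1.2, 0.1, -9.8]
gripper_width: 14.7
grasp_force: 60.1
```

```bash
python3 st.py
```

```text
[530.8  37.2 177.9] lane 110.9 46.9 yaw -102.09 zax [-0.003 -0.001 -1.   ] F [ 1.2  0.1 -9.8] T [-0.05 -0.25 -0.01] w 14.7 vel 0.748 4.925
```

carry_out(motion=[[0,0,0,-55,9,0,-1],[0,0,0,-110,18,0,-1],[0,0,0,-165,27,0,-1],[0,0,0,-220,36,0,-1],[0,0,0,-265,44,0,-1]])

```text
clock: 5.55
position: [543.5, 305.7, 177.4]
ee_rot: [-0.629, 0.777, 0.0, -0.002]
contact_force: [-0.1, 0.2, -9.2]
gripper_width: 14.9
grasp_force: 60.1
```

carry_out(motion=[[0,0,0,-20,2,10,-1],[0,0,0,-28,2,40,-1],[0,0,0,-28,2,60,-1],[0,0,0,-28,2,60,-1],[0,0,0,-28,2,60,-1]])

```text
clock: 6.18
position: [549.1, 332.1, 119.0]
ee_rot: [-0.629, 0.777, -0.0, 0.0]
contact_force: [0.9, 0.1, -8.3]
gripper_width: 15.0
grasp_force: 60.2
```

```bash
python3 st.py
python3 - <<'E'
from h import *
import pickle
im=get_image("wrist");pickle.dump(im,open("w3.pkl","wb"));a=get_image("side")
w=im["color"];s=cv2.resize(a["color"][140:320,190:430],None,fx=2.5,fy=2.5,interpolation=cv2.INTER_CUBIC)
w=cv2.resize(w[:,150:500],(328,450));cv2.imwrite("pics/w3.png",np.hstack([w,s])[:,:800]);pickle.dump(a,open("s3.pkl","wb"))
E
```

```text
[549.1 332.1 119. ] lane -181.3 3.5 yaw -102.06 zax [ 0.001 -0.    -1.   ] F [ 0.9  0.1 -8.3] T [ 0.06 -0.07 -0.05] w 15.0 vel 0.019 6.175
```

View pics/w3.png

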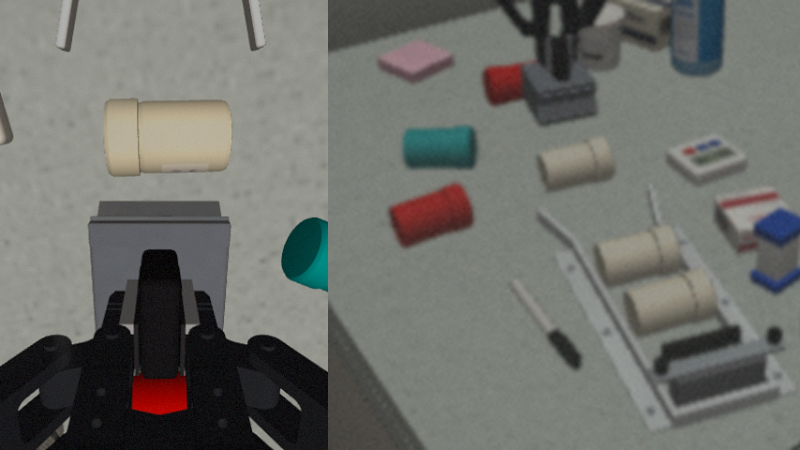

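Composite: on the left, the wrist view shows jar 3 spanning (105,137) to (232,137) in the crop, the flare tips at (65,48) and (257,46), and the chock square behind the jar with its V towards it. On the right, the side view shows it hanging clear of the red look-alike behind.

Run:
```python
from st import *
import pickle
im=pickle.load(open("w3.pkl","rb"));k=350/328;kv=480/450
g=lambda u,v,z:at(im,(150+u*k,v*kv),z)
for n,u,v,z in [("lid",105,137,23),("base",232,136,22),("tipF",65,48,16),("tipR",257,46,16),("blkL",89,221,98),("blkR",229,221,98),("red",160,405,46)]:
    P=g(u,v,z);q=P-o;print(n,P.round(1),"lane",(q@x).round(1),(q@y).round(1))
```

```text
[549.4 332.6 119.8] lane -181.9 3.7 yaw -102.05 zax [ 0.002  0.001 -1.   ] F [ 0.3  0.2 -8. ] T [0.01 0.02 0.02] w 15.2 vel 0.005 6.275
lid [566.4 260.6  23. ] lane -114.9 35.3
base [489.2 276.5  22. ] lane -114.5 -43.5
tipF [577.7 205.7  16. ] lane -63.6 57.8
tipR [465.7 228.5  16. ] lane -62.6 -56.5
blkL [570.6 290.9  98. ] lane -145.5 33.1
blkR [509.7 304.   98. ] lane -145.6 -29.2
red [572.4 451.8  46. ] lane -303.2 1.4
```

carry_out(motion=[[0,0,0,0,2,20,-1],[0,0,0,0,2,40,-1],[0,0,0,0,2,50,-1],[0,0,0,0,2,53,-1],[0,0,0,0,2,53,-1]])

```text
clock: 6.9
position: [547.3, 333.3, 66.1]
ee_rot: [-0.629, 0.777, -0.0, 0.001]
contact_force: [-0.3, -0.3, -9.5]
gripper_width: 15.4
grasp_force: 60.2
```

```bash
python3 st.py
```

```text
[547.3 333.3  66.1] lane -182.1 1.4 yaw -102.02 zax [ 0.001  0.001 -1.   ] F [-0.3 -0.3 -9.5] T [-0. -0. -0.] w 15.4 vel 0.007 6.9
```

carry_out(motion=[[0,0,0,4,0,0,-1],[0,0,0,7,0,0,-1],[0,0,0,10,0,0,-1],[0,0,0,13,0,0,-1],[0,0,0,16,0,0,-1]])

```text
clock: 7.52
position: [543.4, 317.1, 65.4]
ee_rot: [-0.629, 0.777, -0.0, 0.0]
contact_force: [-0.1, -1.0, -9.7]
gripper_width: 15.0
grasp_force: 60.3
```

carry_out(motion=[[0,0,0,4,0,0,-1],[0,0,0,8,0,0,-1],[0,0,0,12,0,0,-1],[0,0,0,16,0,0,-1],[0,0,0,20,0,0,-1]])

```text
clock: 8.15
position: [539.2, 297.5, 65.3]
ee_rot: [-0.629, 0.777, 0.0, 0.0]
contact_force: [0.7, 0.8, -9.0]
gripper_width: 15.4
grasp_force: 60.3
```

```bash
cat > jar.py <<'E'
from st import *
import sys
im=get_image("wrist");cv2.imwrite(f"pics/{sys.argv[1]}.png",im["color"])
hsv=cv2.cvtColor(im["color"],cv2.COLOR_BGR2HSV)
m=cv2.inRange(hsv,(10,35,90),(35,140,255))
n,l,st,c=cv2.connectedComponentsWithStats(m)
for i in range(1,n):
    if st[i,4]>800:
        X0,Y0,w,h=st[i,:4];P=at(im,(X0+w/2,Y0+h/2),23)-o
        print(st[i].tolist(),"lane",(P@x).round(1),(P@y).round(1))
E
python3 jar.py p1
```

```text
[539.2 297.5  65.3] lane -145.4 0.9 yaw -102.03 zax [ 0.  0. -1.] F [ 0.7  0.8 -9. ] T [0.01 0.01 0.03] w 15.4 vel 0.055 8.15
[235, 126, 181, 105, 14115] lane -89.2 -3.3
```

carry_out(motion=[[0,0,0,4,0,-0.5,-1],[0,0,0,8,0,-0.5,-1],[0,0,0,12,0,-0.5,-1],[0,0,0,16,0,-0.5,-1],[0,0,0,20,0,-0.5,-1]])

```text
clock: 8.82
position: [535.0, 278.0, 65.8]
ee_rot: [-0.629, 0.777, -0.0, 0.0]
contact_force: [-0.2, -0.1, -8.6]
gripper_width: 14.7
grasp_force: 60.2
```

carry_out(motion=[[0,0,0,4,0,0,-1],[0,0,0,8,0,0,-1],[0,0,0,12,0,0,-1],[0,0,0,16,0,0,-1],[0,0,0,20,0,0,-1]])

```text
clock: 9.45
position: [530.8, 258.4, 65.9]
ee_rot: [-0.629, 0.777, 0.0, 0.0]
contact_force: [-0.5, -0.0, -9.8]
gripper_width: 15.1
grasp_force: 60.2
```

carry_out(motion=[[0,0,0,4,0,0,-1],[0,0,0,8,0,0,-1],[0,0,0,12,0,0,-1],[0,0,0,16,0,0,-1],[0,0,0,20,0,0,-1]])

```text
clock: 10.07
position: [526.7, 239.0, 65.9]
ee_rot: [-0.629, 0.777, 0.0, 0.0]
contact_force: [-0.2, 0.5, -9.6]
gripper_width: 15.3
grasp_force: 60.2
```

```bash
python3 jar.py p2
```

```text
[526.7 239.   65.9] lane -85.5 0.9 yaw -102.04 zax [ 0.  0. -1.] F [-0.2  0.5 -9.6] T [ 0.18  0.01 -0.06] w 15.3 vel 0.049 10.075
[41, 0, 36, 107, 841] lane 23.5 108.2
[244, 122, 179, 107, 17022] lane -28.1 -7.0
```

carry_out(motion=[[0,0,0,3,-0.7,0,-1],[0,0,0,6,-1.4,0,-1],[0,0,0,9,-2.1,0,-1],[0,0,0,12,-2.8,0,-1],[0,0,0,15,-3.5,0,-1]])

```text
clock: 10.75
position: [526.9, 223.4, 65.8]
ee_rot: [-0.629, 0.777, 0.0, -0.0]
contact_force: [-0.2, 0.4, -9.3]
gripper_width: 15.1
grasp_force: 60.2
```

carry_out(motion=[[0,0,0,3,0,0,-1],[0,0,0,6,0,0,-1],[0,0,0,9,0,0,-1],[0,0,0,12,0,0,-1],[0,0,0,15,0,0,-1]])

```text
clock: 11.38
position: [523.8, 208.8, 65.8]
ee_rot: [-0.629, 0.777, -0.0, 0.0]
contact_force: [-0.5, 0.3, -9.0]
gripper_width: 14.9
grasp_force: 60.2
```

```bash
python3 jar.py p3
```

```text
[523.8 208.8  65.8] lane -55.5 4.4 yaw -102.03 zax [ 0.  0. -1.] F [-0.5  0.3 -9. ] T [ 0.23 -0.05 -0.01] w 14.9 vel 0.035 11.375
[226, 0, 204, 94, 17493] lane 54.9 -0.7
[67, 22, 37, 156, 1255] lane 35.0 103.8
[246, 125, 179, 106, 17048] lane 0.8 -4.4
```

View pics/p3.png

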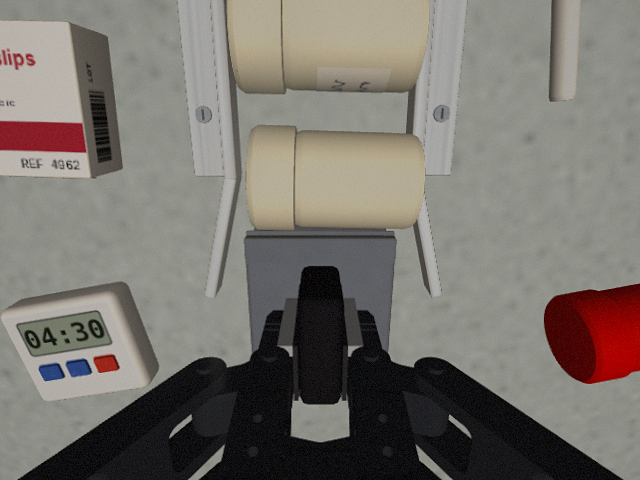

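Jar 3 is entering the mouth, with its base end at (425,180) close along the right-hand rail. Jar 2 is just ahead and the chock is square behind. I'll keep pushing slowly.

carry_out(motion=[[0,0,0,3,0,0,-1],[0,0,0,6,0,0,-1],[0,0,0,9,0,0,-1],[0,0,0,12,0,0,-1],[0,0,0,15,0,0,-1]])

```text
clock: 12.05
position: [520.7, 194.2, 65.8]
ee_rot: [-0.629, 0.777, -0.0, 0.0]
contact_force: [0.5, 1.7, -9.1]
gripper_width: 14.9
grasp_force: 60.2
```

carry_out(motion=[[0,0,0,3,0,0,-1],[0,0,0,6,0,0,-1],[0,0,0,9,0,0,-1],[0,0,0,12,0,0,-1],[0,0,0,15,0,0,-1]])

```text
clock: 12.68
position: [517.6, 179.5, 65.8]
ee_rot: [-0.629, 0.777, 0.0, 0.0]
contact_force: [-0.2, 0.6, -9.1]
gripper_width: 14.9
grasp_force: 60.2
```

```bash
python3 jar.py p4
```

```text
[517.6 179.5  65.8] lane -25.5 4.4 yaw -102.03 zax [ 0.  0. -1.] F [-0.2  0.6 -9.1] T [ 0.24 -0.   -0.01] w 14.9 vel 0.032 12.675
[231, 1, 197, 230, 36446] lane 57.7 -1.5
[72, 102, 44, 141, 1166] lane 33.8 105.7
```

carry_out(motion=[[0,0,0,3,0.3,0,-1],[0,0,0,6,0.6,0,-1],[0,0,0,9,0.9,0,-1],[0,0,0,12,1.2,0,-1],[0,0,0,15,1.5,0,-1]])

```text
clock: 13.35
position: [513.2, 165.3, 65.9]
ee_rot: [-0.629, 0.777, -0.0, 0.0]
contact_force: [0.0, 1.1, -10.1]
gripper_width: 14.8
grasp_force: 60.2
```

carry_out(motion=[[0,0,0,3,0,0,-1],[0,0,0,6,0,0,-1],[0,0,0,9,0,0,-1],[0,0,0,12,0,0,-1],[0,0,0,15,0,0,-1]])

```text
clock: 13.98
position: [509.9, 150.5, 65.8]
ee_rot: [-0.629, 0.777, 0.0, 0.0]
contact_force: [1.0, 1.8, -10.4]
gripper_width: 15.0
grasp_force: 60.1
```

```bash
cat > f.py <<'E'
from st import *
import pickle,sys
fs=[];
for i in range(int(sys.argv[1])):
    im=get_image("wrist");fs.append(read_state()["contact_force"])
f=np.mean(fs,0);print("Fx lane",(f@x).round(2),"Fy",(f@y).round(2),"Fz",f[2].round(2),np.std(fs,0).round(2));cv2.imwrite(f"pics/{sys.argv[2]}.png",im["color"])
E
python3 f.py 5 p5
```

```text
[509.9 150.5  65.8] lane 4.5 2.9 yaw -102.03 zax [-0.  0. -1.] F [  1.    1.8 -10.4] T [ 0.33 -0.21 -0.01] w 15.0 vel 0.034 13.975
Fx lane -0.28 Fy 0.25 Fz -9.66 [0.48 0.37 0.51]
```

carry_out(motion=[[0,0,0,2,0,0,-1],[0,0,0,4,0,0,-1],[0,0,0,6,0,0,-1],[0,0,0,8,0,0,-1],[0,0,0,10,0,0,-1]])

```text
clock: 14.85
position: [508.2, 141.0, 66.0]
ee_rot: [-0.629, 0.777, -0.0, 0.0]
contact_force: [1.5, 1.7, -9.9]
gripper_width: 14.8
grasp_force: 60.2
```

```bash
python3 f.py 6 p6
```

```text
[508.2 141.   66. ] lane 14.2 3.2 yaw -102.01 zax [ 0.001  0.    -1.   ] F [ 1.5  1.7 -9.9] T [ 0.47 -0.3   0.08] w 14.8 vel 0.023 14.85
Fx lane -0.54 Fy 0.21 Fz -10.06 [0.61 0.69 0.16]
```

carry_out(motion=[[0,0,0,1,0,0,-1],[0,0,0,2,0,0,-1],[0,0,0,3,0,0,-1],[0,0,0,4,0,0,-1],[0,0,0,4,0,0,-1]])

```text
clock: 15.78
position: [506.8, 136.8, 65.8]
ee_rot: [-0.629, 0.777, 0.0, -0.0]
contact_force: [0.8, 0.9, -9.6]
gripper_width: 14.5
grasp_force: 60.1
```

```bash
python3 f.py 6 p7;python3 st.py
```

```text
[506.8 136.8  65.8] lane 18.5 2.8 yaw -102.04 zax [-0. -0. -1.] F [ 0.8  0.9 -9.6] T [ 0.23 -0.16  0.04] w 14.5 vel 0.002 15.775
Fx lane -0.49 Fy -0.14 Fz -9.98 [0.47 0.54 0.31]
[506.9 136.9  65.8] lane 18.5 2.8 yaw -102.03 zax [-0. -0. -1.] F [  0.5   1.1 -10.4] T [ 0.15 -0.08 -0.04] w 14.9 vel 0.002 16.075
```

View pics/p7.png

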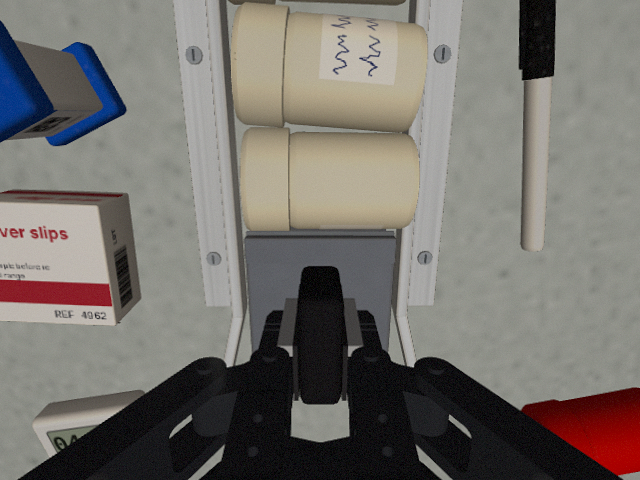

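carry_out(motion=[[0,0,0,1,0,0,-1],[0,0,0,2,0,0,-1],[0,0,0,3,0,0,-1],[0,0,0,3,0,0,-1]])

```text
clock: 16.58
position: [506.2, 133.8, 65.8]
ee_rot: [-0.629, 0.777, 0.0, -0.0]
contact_force: [0.4, -0.3, -10.1]
gripper_width: 15.1
grasp_force: 60.1
```

```bash
python3 f.py 8 p8;python3 st.py
```

```text
[506.2 133.8  65.8] lane 21.6 2.8 yaw -102.04 zax [-0. -0. -1.] F [  0.4  -0.3 -10.1] T [ 0.19 -0.11 -0.03] w 15.1 vel 0.002 16.575
Fx lane -0.41 Fy 0.24 Fz -9.15 [0.36 0.33 0.6 ]
[506.2 133.9  65.8] lane 21.5 2.8 yaw -102.03 zax [-0. -0. -1.] F [ 0.1 -0.4 -8.9] T [ 0.1  -0.03  0.03] w 15.2 vel 0.001 16.975
```

carry_out(motion=[[0,0,0,1,0,0,-1],[0,0,0,2,0,0,-1],[0,0,0,3,0,0,-1],[0,0,0,3,0,0,-1]])

```text
clock: 17.48
position: [505.7, 131.0, 65.8]
ee_rot: [-0.629, 0.777, -0.0, -0.0]
contact_force: [1.2, 1.2, -10.4]
gripper_width: 15.1
grasp_force: 60.1
```

```bash
python3 f.py 8 p9;python3 st.py
```

```text
[505.7 131.   65.8] lane 24.5 2.8 yaw -102.04 zax [-0. -0. -1.] F [  1.2   1.2 -10.4] T [ 0.2  -0.13  0.01] w 15.1 vel 0.002 17.475
Fx lane -0.46 Fy 0.4 Fz -9.6 [0.51 0.49 0.69]
[505.7 131.   65.8] lane 24.4 2.8 yaw -102.03 zax [-0. -0. -1.] F [  0.5   0.7 -10.3] T [ 0.18 -0.08 -0.01] w 14.5 vel 0.002 17.875
```

carry_out(motion=[[0,0,0,1,0,0,-1],[0,0,0,2,0,0,-1],[0,0,0,3,0,0,-1],[0,0,0,3,0,0,-1]])

```text
clock: 18.38
position: [505.4, 128.5, 66.0]
ee_rot: [-0.629, 0.777, -0.0, 0.001]
contact_force: [0.7, 2.6, -10.2]
gripper_width: 14.9
grasp_force: 60.1
```

```bash
sed -i 's/fs.append(read_state()\["contact_force"\])/q=read_state();fs.append(q["contact_force"]);ts=globals().setdefault("ts",[]);ts.append(q["wrist_torque"])/; s/^f=np.mean(fs,0);/t=np.mean(ts,0);print("Ty lane",(t@y).round(3));f=np.mean(fs,0);/' f.py; python3 f.py 8 p10
python3 - <<'E'
from h import *
import pickle
a=pickle.load(open("scene0.pkl","rb"))["color"];b=get_image("scene");pickle.dump(b,open("scene1.pkl","wb"))
cv2.imwrite("pics/cmp.png",np.hstack([cv2.resize(i[255:315,320:400],(400,300),interpolation=cv2.INTER_CUBIC) for i in(a,b["color"])]))
E
```

```text
[505.4 128.5  66. ] lane 27.0 3.1 yaw -102.03 zax [ 0.001  0.001 -1.   ] F [  0.7   2.6 -10.2] T [ 0.81 -0.07  0.  ] w 14.9 vel 0.002 18.375
Ty lane 0.89
Fx lane -2.8 Fy 0.17 Fz -9.52 [0.36 0.62 0.5 ]
```

carry_out(motion=[[0,0,0,1,0,0,-1],[0,0,0,2,0,0,-1],[0,0,0,3,0,0,-1],[0,0,0,4,0,0,-1],[0,0,0,4,0,0,-1]])

```text
clock: 19.45
position: [504.3, 124.2, 65.9]
ee_rot: [-0.629, 0.777, -0.0, 0.0]
contact_force: [0.4, 2.9, -9.2]
gripper_width: 15.1
grasp_force: 60.1
```

```bash
python3 f.py 8 p11; python3 st.py
python3 - <<'E'
from h import *
import pickle
a=pickle.load(open("scene0.pkl","rb"))["color"];m=pickle.load(open("scene1.pkl","rb"));b=get_image("scene");pickle.dump(b,open("scene2.pkl","wb"))
im=b;b=b["color"];c=m["color"]
g=lambda i:cv2.cvtColor(i,cv2.COLOR_BGR2GRAY)
# right end/top corner of pad: c1 (602,362) -> (360.4,277.4)
pts=np.array([[[360.4,278.]],[[357,279]],[[358,284]],[[374,282]],[[378,292]]],np.float32)
for n,i in (("1",c),("2",b)):
    q,s,e=cv2.calcOpticalFlowPyrLK(g(a),g(i),pts,None,winSize=(7,7),maxLevel=1);print(n,(q-pts).reshape(-1,2).round(2).tolist(),e.ravel().round(1))
P=np.array([499,-55,42.]);x=np.array([-.208,-.978,0]);print("px per 10mm",proj(im,P+10*x)-proj(im,P))
cv2.imwrite("pics/cmp.png",np.vstack([np.hstack([cv2.resize(i[260:300,340:390],(400,300),interpolation=cv2.INTER_CUBIC) for i in r]) for r in ((a,c),(a,b))]))
E
```

```text
[504.3 124.2  65.9] lane 31.4 2.9 yaw -102.03 zax [ 0.  0. -1.] F [ 0.4  2.9 -9.2] T [ 0.93 -0.26  0.05] w 15.1 vel 0.002 19.45
Ty lane 0.972
Fx lane -3.22 Fy 0.26 Fz -9.37 [0.48 0.49 0.5 ]
[504.3 124.2  65.8] lane 31.4 2.9 yaw -102.03 zax [ 0. -0. -1.] F [ 1.1  3.6 -8.9] T [ 0.88 -0.28  0.07] w 15.1 vel 0.001 19.85
1 [[0.20000000298023224, 0.33000001311302185], [-0.8999999761581421, 0.5099999904632568], [0.23999999463558197, -0.05999999865889549], [0.03999999910593033, -0.05999999865889549], [-0.05999999865889549, -0.05999999865889549]] [ 7.2 13.9 12.1  5.4  4.7]
2 [[1.5, 1.309999942779541], [0.25999999046325684, 1.4800000190734863], [1.399999976158142, 0.03999999910593033], [0.029999999329447746, -0.05000000074505806], [-0.07999999821186066, -0.07999999821186066]] [ 6.7 14.  23.9  5.1  4.9]
px per 10mm [[3.09190774 2.24042237]]
```

carry_out(motion=[[0,0,0,0.8,0,0,-1],[0,0,0,0.8,0,0.5,-1],[0,0,0,0.8,0,1,-1],[0,0,0,0.8,0,1.3,-1],[0,0,0,0.8,0,1.3,-1]])

```text
clock: 20.52
position: [504.5, 123.7, 64.9]
ee_rot: [-0.629, 0.777, -0.0, 0.0]
contact_force: [1.8, 4.6, -6.5]
gripper_width: 15.1
grasp_force: 60.6
```

```bash
python3 f.py 4 p12; python3 st.py
```

```text
[504.5 123.7  64.9] lane 31.9 3.2 yaw -102.01 zax [ 0.001  0.    -1.   ] F [ 1.8  4.6 -6.5] T [ 1.05 -0.37  0.14] w 15.1 vel 0.002 20.525
Ty lane 1.11
Fx lane -3.59 Fy 1.06 Fz -6.2 [0.13 0.22 0.22]
[504.5 123.7  64.8] lane 31.9 3.2 yaw -102.01 zax [ 0.001  0.    -1.   ] F [ 1.7  3.6 -6. ] T [ 1.07 -0.44  0.13] w 15.2 vel 0.002 20.725
```

carry_out(motion=[[0,0,0,0.2,0,0.4,-1],[0,0,0,0.2,0,0.7,-1],[0,0,0,0.2,0,0.7,-1]])

```text
clock: 21.1
position: [504.7, 123.6, 64.7]
ee_rot: [-0.629, 0.777, -0.0, 0.001]
contact_force: [0.5, 4.2, 2.7]
gripper_width: 14.8
grasp_force: 61.9
```

carry_out(motion=[[0,0,0,0,0,0,-0.6],[0,0,0,0,0,0,-0.4],[0,0,0,0,0,0,-0.2],[0,0,0,0,0,0,-0.2],[0,0,0,0,0,0,-0.2]])

```text
clock: 21.72
position: [503.9, 123.1, 63.7]
ee_rot: [-0.629, 0.777, 0.0, -0.0]
contact_force: [0.4, 0.0, 0.2]
gripper_width: 34.3
grasp_force: 0.0
```

```bash
python3 f.py 3 p13; python3 st.py
```

```text
[503.9 123.1  63.7] lane 32.6 2.7 yaw -102.04 zax [-0. -0. -1.] F [0.4 0.  0.2] T [ 0.04  0.03 -0.03] w 34.3 vel 0.003 21.725
Ty lane -0.001
Fx lane 0.19 Fy -0.28 Fz 0.43 [0.81 0.3  0.2 ]
[504.  123.2  63.8] lane 32.4 2.8 yaw -102.03 zax [-0. -0. -1.] F [-0.8  0.2  0.7] T [-0.05 -0.01 -0.01] w 33.8 vel 0.003 21.875
```

Released cleanly. I'll lift straight up and check.

carry_out(motion=[[0,0,0,0,0,-10,-0.2],[0,0,0,0,0,-35,-0.2],[0,0,0,0,0,-75,-0.2],[0,0,0,0,0,-120,-0.2],[0,0,0,0,0,-160,-0.2]])

```text
clock: 22.5
position: [504.1, 123.3, 226.4]
ee_rot: [-0.629, 0.777, -0.0, 0.001]
contact_force: [0.9, 0.9, -0.4]
gripper_width: 34.2
grasp_force: 0.0
```

carry_out(motion=[[0,0,0,-30,0,-20,-0.2],[0,0,0,-60,0,-40,-0.2],[0,0,0,-60,0,-40,-0.2],[0,0,0,-60,0,-40,-0.2],[0,0,0,-60,0,-40,-0.2]])

```text
clock: 23.12
position: [515.9, 181.0, 263.1]
ee_rot: [-0.629, 0.778, 0.0, -0.001]
contact_force: [0.1, 0.6, 0.5]
gripper_width: 34.1
grasp_force: 0.0
```

Run:
```python
from h import *
import pickle
a=pickle.load(open("scene0.pkl","rb"))["color"];b=get_image("scene")["color"];w=get_image("wrist")
g=lambda i:cv2.cvtColor(i,cv2.COLOR_BGR2GRAY)
pts=np.array([[[360.4,278.]],[[357,279]],[[374,282]],[[378,292]]],np.float32)
q,s,e=cv2.calcOpticalFlowPyrLK(g(a),g(b),pts,None,winSize=(7,7),maxLevel=1);print((q-pts).reshape(-1,2).round(2).tolist(),e.ravel().round(1))
pickle.dump(w,open("w9.pkl","wb"))
cv2.imwrite("pics/fin.png",np.hstack([cv2.resize(w["color"],None,fx=.625,fy=.625)[:300],cv2.resize(b[220:320,260:394],(400,300),interpolation=cv2.INTER_CUBIC)]))
```

```text
[[1.7599999904632568, 1.2799999713897705], [0.9900000095367432, 1.2999999523162842], [0.029999999329447746, -0.03999999910593033], [-0.05000000074505806, -0.05000000074505806]] [ 6.7 14.7  4.1  3.4]
```

View pics/fin.png

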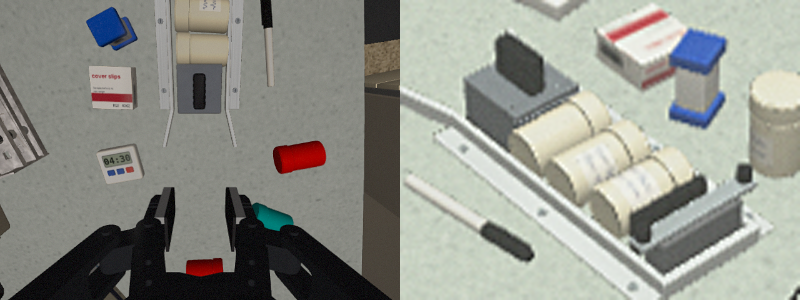

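The row is closed: three jars touch, the chock stands square behind them (fin near (200,90) in the wrist half), and the pad is pressed in by about 5.7 mm. The bystanders look unmoved, so I'm handing it in.

```bash
python3 -c "
from bench import *
print(job_done())"
```

```text
the job is handed in; nothing more can be done
None
```

The three jars stand in one closed row against the pad, which is pressed in by about 5.7 mm as measured from the camera, with the chock released flat and square behind them; the job is handed in at about 23 s, and no verdict was returned.

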